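# Seat the graphite keeper comb in the rod-cooling rack and turn its catch

### The arm

A 6-joint arm with a two-finger parallel gripper is mounted at the origin on the work surface. World frame = base frame: x ahead of the robot, y to its left, z up, the work surface at z = 0. Lengths are in m, angles in degrees, forces in N, time in s.
With the tool pointing down it reaches from about 0.375 to 0.9 m from the base axis. Payload 3.1 kg.
Tool frame: the origin (TCP) lies on the centre line of the jaws, within the pads' length; the fingertips stand 25 mm ahead of it and the grasp point (between the pads) lies 6 mm ahead of it; y points along the fingers, x is the direction in which the jaws open and shut, and the axes are right-handed (so a half turn about y gives the same grasp; the last joint's range is limited). The gripper opens to 87 mm and grips with 3 to 60 N. Pads are 19 mm wide; open, the fingers measure 117 mm over their backs; the gripper's body (75 mm by 190 mm) begins 51 mm behind the grasp point.
Start: joints at [-76.748, 30.224, 82.088, -0, 67.689, -10.227], TCP at [0.249, -0.573, 0.225] pointing down, gripper open.
Joint ranges: [-176.69, 176.69], [-43.24, 126.21], [12.49, 139.97], [-82, 262], [0, 151.66], [-163.58, 163.58]. Speed limits (degrees/s): [159.86, 159.86, 180, 180, 180, 180].

### API

Orientations are given as a 3x3 rotation matrix whose columns are the frame's x, y, z axes.
In Python, from rig import * gives the robot as it stands.
- The arm moves only by the tool play_rows, never from a script. Its argument "commands" is a list of rows, each a list of 2 entries, a list of its own where there are three numbers: the shift along the world's x, y, z in m, then the turn, a rotation vector about the world's x, y, z in rad. A call has 1 to 10 rows; each row is the pose to reach, as a shift and turn from the pose commanded when the call began; what a row does not reach only later rows make up. A row lasts 1/8 s, in which the tool goes at most 62.5 mm and 10.7 degrees, less where a joint would pass 70% of its speed; a pose out of reach is approached as far as the arm can. A call with a gripper value outside its range is refused whole. "gripper" is the finger opening in m, from 0 to 0.087, set as the call begins (left out, the last holds). The fingers move at their own pace and stop on an object; the grip force is fixed at half the most. Time passes only in rows, so rows that repeat a pose let the fingers close. It gives the time, the measured TCP pose, the force and the opening at its end, in the units of the state.
- read_state(): the state, without advancing time (a new reading comes with each control period).
- capture(name): name is "scene" or "top" or "wrist"; returns a dict with "frame" (384x512x3 uint8, red, green, blue), "depth" (384x512 float32, m along the optical axis (not along the pixel's ray), 0 where there is no reading), "mtx" (3x3 intrinsics, pixels), "cam_to_world" (4x4, takes a point from camera to world coordinates); the wrist camera has in their place "hand_eye" (4x4, takes a point from camera to tool coordinates, whose origin is the TCP and whose axes are the tool frame's). Camera axes: x right, y down, z forward; pixel columns grow to the right and rows downward; lengths in m; the calibration is good to about 2 mm. A picture is of the moment at which its call begins: read the wrist's pose just before it.
- hand_in(): hands the job in, once; it reports no verdict.
The state is a dict: "time_s": time; "joint_positions": joint angles; "qvel": joint speeds; "tau": joint torques, N m; "position": TCP position; "tcp_rot": TCP orientation; "force": force on the tool from outside, world axes, zero at the start; "moment": the same for the moment, N m; "opening": opening from 0.0 (shut) to 1.0 (fully open).
Only numpy, scipy, OpenCV 4.12 (cv2) and the standard library are available. Lean on these libraries where they do the work, as an engineer would, in place of code of your own. Each camera call takes 0.05 s, during which the arm holds its last target. There are 200 camera calls.

### The job

Pick up the graphite keeper comb with the wooden grip from the bench and lower it onto the slotted bar of the rod-cooling tray, so that all six teeth drop into their own six slots and it sits fully home; the rack is screwed down a few millimetres off to one side in its tray, so feel for the slots gently and never force the brittle teeth. Then turn the steel catch on the tray all the way round over the end of the comb so that it is locked in. Do not knock the paddle or the jar about.

Things in the scene. Friction and masses are not known exactly. Their poses are not given: they have to be found in the camera images.
- comb: Loose keeper comb, 110 to 180 g, standing on its teeth. Origin: middle of the row of teeth, at the tips; z up, y along the row. Six dark graphite teeth 6 (y) x 16 (x) x 30 mm long at y = -75, -45, -15, 15, 45, 75 mm, under a graphite bar 176 (y) x 18 (x) x 14 mm (30 to 44 mm above the tips). Same both ways round. Brittle: over 40 N between comb and tray, rack or rods breaks a tooth.
- comb_grip (a point): Centre of the top of the comb's wooden grip, 74 mm above the tooth tips. The grip, 46 (y) x 16 (x) x 30 mm, stands on the middle of the bar.
- tray: Steel cooling tray fixed to the bench, 200 (x) x 238 mm (y from -106 to 132), rims 16 mm high front and rear. Origin: on the bench surface, under the nominal middle of the slotted bar; z up, y along the row of slots. The aluminium rod rack stands in it, screwed down 2 to 7 mm off the middle, to one side along y: this shift is not in the measured pose and must be felt or seen.
- slot_bar (a point): Nominal middle of the rack's slotted bar, on its top, 32 mm above the bench; moves with the tray, ignores the rack's shift. Six slots 8 (y) x 20 mm (x) at y = -75, -45, -15, 15, 45, 75 mm plus the shift; floor 16 mm above the bench, on which the tooth tips stand when home. True to the tray across x and in yaw. Glass rods of 8 mm lie along x midway between slots, tops 42 mm up.
- catch (a joint): Angle of the turn catch on its upright post (rad): 0 = open, arm towards the tray's -x; turns anticlockwise seen from above to its stop at 1.57, arm towards the tray's -y, over the end of the comb's bar. Stays where left; takes about 3 N at its pin. Arm 13 mm wide, 4 mm thick, underside 62 mm above the bench: 2 mm over the bar of a comb that is home; it strikes a comb standing proud.
- tray_post (a point): Axis of the catch's post, 114 mm to the tray's +y of its origin, 62 mm above the bench.
- catch_pin (a point): Middle of the upright round pin on the catch's arm, 11 mm in diameter, 29 mm from the post's axis; it stands from 66 to 86 mm above the bench, this point at 76 mm.
- paddle: Bystander: graphite paddle with a wooden handle lying beside the comb, 222 mm long in y, blade 55 x 75 mm. Origin near its middle, on the bench.
- frit_jar: Bystander: small closed jar, 48 mm across, 62 mm high. Origin: centre of its underside.
There are look-alikes about, which are no part of the job. Leave any green or yellow look-alike of the comb alone.

How it is judged (in metres and radians):
On the way, in this order (a step that is already met when the one before it is completed fails the run):
1. the comb stands fully home, all six teeth in their slots (z of comb in the frame of tray between 0.012 and 0.0195 m and y of comb in the frame of tray between -0.0095 and 0.0095 m and x of comb in the frame of tray between -0.005 and 0.005 m and angle between comb's own z axis and vertical below 0.05 rad), for 0.2 s.
2. the catch is turned over the end of the comb (value of joint catch above 1.35 rad), for 0.2 s.
At the end, for the whole second after the job is handed in: The comb stands upright (within 0.05 rad) at rest on the slotted bar with its tooth tips within 3.5 mm of the slot floors, centred within 9.5 mm along and 5 mm across the tray's middle, and the catch is turned past 1.35 rad over its end (all of step 1 and value of joint catch above 1.35 rad and linear speed of comb below 0.02 m/s); the robot touches nothing.
It fails at once if the comb is forced: more than 40 N between it and the tray, rack or rods (contact force between comb and tray above 40 N).
It fails at once if the paddle or the jar is knocked more than 50 mm away (distance of any of paddle, frit_jar from where it was at the start of the episode above 0.05 m).
It also fails if it takes over 56 s, if anything falls off the work surface, if the arm or the gripper's body presses on something with over 40 N, if the wrist force passes 120 N, or if a joint passes its speed limit or range.

## Working session

There is one attempt and no reset: what is moved stays moved. The work goes in short steps, Python scripts to look and compute and a tool call to move; the robot and the scene stay as the last step left them, time stands still between calls to the robot, and variables do not carry over. Pictures are saved under pics/ and viewed, about 8 in all and at most 12, crops included, and the job is handed in when it is done.

Besides the shell and the picture viewer there is one more tool, called by a JSON object that holds its "fn" and its "kwargs". play_rows: Moves the arm, as the interface text tells. Its arguments: {"type":"object","properties":{"commands":{"type":"array"},"gripper":{"type":"number"}},"required":["commands"]}

```bash
mkdir -p pics; cat > h.py <<'E'
from rig import *
import numpy as np, cv2, pickle
def cap(n):
    s=read_state(); c=capture(n)
    if n=="wrist":
        T=np.eye(4);T[:3,:3]=s["tcp_rot"];T[:3,3]=s["position"];c["cam_to_world"]=T@c["hand_eye"]
    return c
def cloud(c):
    d=c["depth"];v,u=np.mgrid[:d.shape[0],:d.shape[1]];K=c["mtx"]
    p=np.stack([(u-K[0,2])/K[0,0]*d,(v-K[1,2])/K[1,1]*d,d],-1)
    T=np.array(c["cam_to_world"]);w=p@T[:3,:3].T+T[:3,3];w[d==0]=np.nan;return w
def save(n,im,s=1.5): cv2.imwrite(f"pics/{n}.png",cv2.resize(im[...,::-1],None,fx=s,fy=s,interpolation=cv2.INTER_CUBIC))
E
python3 - <<'E'
from h import *
for n in("top","scene"):
    c=cap(n);pickle.dump(c,open(n+".pkl","wb"));save(n,c["frame"])
s=read_state();print(s)
E
```

```text
{'time_s': 0.1, 'joint_positions': array([-7.67479070e+01,  3.02743721e+01,  8.21489262e+01, -1.29566343e-03,
        6.76889708e+01, -1.02273829e+01]), 'qvel': array([-0.01964148, -0.14410799, -0.0583563 , -0.05465766, -0.02093184,
       -0.05878807]), 'tau': array([-1.73266653e-04, -4.40985274e+01, -1.77151072e+01,  6.35399180e-02,
        5.33791620e-02, -4.36020287e-05]), 'position': array([ 0.24888103, -0.57259731,  0.22396228]), 'tcp_rot': array([[ 3.98427979e-01, -4.69543367e-04,  9.17199501e-01],
       [-9.17197587e-01,  1.90249035e-03,  3.98428121e-01],
       [-1.93204248e-03, -9.99998080e-01,  3.27341342e-04]]), 'force': array([ 0.02391595, -0.06597509, -0.35864472]), 'moment': array([ 0.01776997, -0.0653395 , -0.00797555]), 'opening': 1.0004176776781322}
```

View pics/top.png

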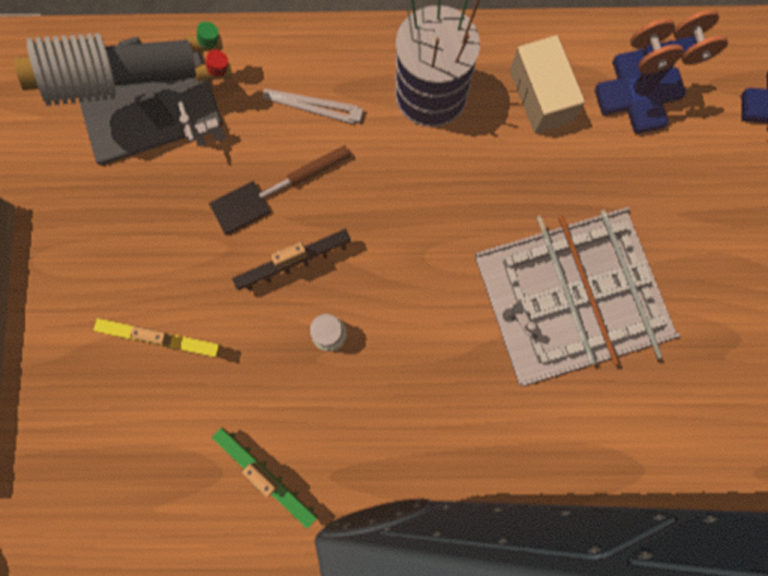

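View pics/scene.png

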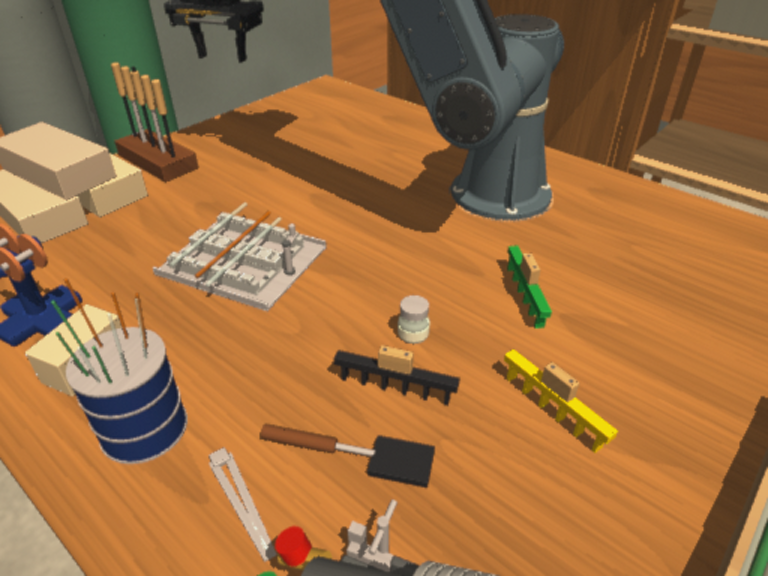

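The top view shows the dark comb at (292,258), the yellow look-alike at (155,337), the green one at (263,478), and the black paddle at (240,207). The tray is at (577,297) with its catch at (513,313)-(540,335). I choose the dark comb with the wooden grip.

```bash
python3 - <<'E'
from h import *
c=pickle.load(open("top.pkl","rb"));w=cloud(c);f=c["frame"]
print("cam",np.array(c["cam_to_world"])[:3],c["mtx"][0,0])
for p in [(292,258),(577,297),(513,313),(540,335),(327,332)]:
    print(p,w[int(p[1]/1.5),int(p[0]/1.5)].round(4))
def reg(u0,v0,u1,v1,z0,z1):
    s=w[int(v0/1.5):int(v1/1.5),int(u0/1.5):int(u1/1.5)].reshape(-1,3);return s[(s[:,2]>z0)&(s[:,2]<z1)]
for nm,r in [("bar",(225,225,360,295,.037,.05)),("grip",(225,225,360,295,.065,.085)),("tray+",(470,200,685,390,.003,.1)),("catch",(495,295,560,350,.055,.1)),("pin",(495,295,560,350,.074,.1))]:
    s=reg(*r);R=cv2.minAreaRect(s[:,:2].astype(np.float32));print(nm,len(s),R,s.mean(0).round(4),s[:,2].min(),s[:,2].max())
b=[]
for im,(x0,y0,x1,y1) in [(f,(460,190,690,395)),(f,(220,220,365,300))]:
    k=im[int(y0/1.5):int(y1/1.5),int(x0/1.5):int(x1/1.5)];b.append(cv2.resize(k,(500,int(500*k.shape[0]/k.shape[1])),interpolation=cv2.INTER_CUBIC))
b=np.vstack(b);save("crop",b,min(1,600/b.shape[0]))
E
```

```text
cam [[-0.00619085 -0.98356131  0.18046834  0.35813505]
 [-0.99989686  0.00842748  0.01162941  0.0452639 ]
 [-0.01295913 -0.18037773 -0.98351204  0.85138294]] 392.97471279516384
(292, 258) [0.5582 0.1833 0.0644]
(577, 297) [ 0.5088 -0.219   0.0168]
(513, 313) [ 0.482  -0.1202  0.0541]
(540, 335) [ 0.4564 -0.1672  0.0069]
(327, 332) [0.4561 0.1326 0.0635]
bar 613 ((0.5641213655471802, 0.18667910993099213), (0.019123662263154984, 0.17569653689861298), 23.85316276550293) [0.5627 0.1867 0.0446] 0.037138160799490616 0.04993417866163852
grip 192 ((0.5638772249221802, 0.1866394281387329), (0.01694725826382637, 0.0457770898938179), 24.42049217224121) [0.5634 0.1862 0.0742] 0.06514884109043717 0.07832811056801747
tray+ 10510 ((0.5194728374481201, -0.22697176039218903), (0.3193047046661377, 0.28139251470565796), 89.32228088378906) [ 0.5134 -0.2155  0.0176] 0.003000159092598653 0.08971190022624809
catch 153 ((0.47331592440605164, -0.12935809791088104), (0.04168037325143814, 0.013433591462671757), 26.290122985839844) [ 0.4724 -0.1289  0.0719] 0.05550964444385642 0.08971190022624809
pin 35 ((0.4736657738685608, -0.13238289952278137), (0.038474272936582565, 0.010217692703008652), 14.600619316101074) [ 0.4607 -0.1348  0.0843] 0.07423804058197259 0.08971190022624809
```

View pics/crop.png

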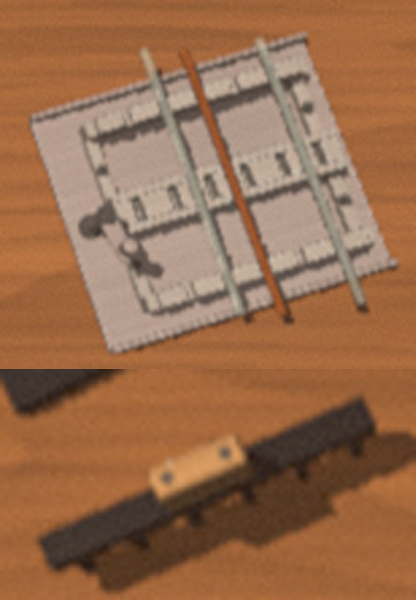

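The crop shows the dark comb standing upright with its wooden grip, and nothing against it. The catch's post is at the tray's left end, (100,218) in the crop. Next I'll go over the tray for a close wrist view.

```bash
python3 - <<'E'
from h import *
c=capture("wrist");print(c["hand_eye"].round(4),c["mtx"].round(1))
E
```

```text
[[ 1.000e+00  3.000e-04  1.100e-03  6.000e-04]
 [-9.000e-04 -2.659e-01  9.640e-01 -1.600e-01]
 [ 6.000e-04 -9.640e-01 -2.659e-01  7.300e-02]
 [ 0.000e+00  0.000e+00  0.000e+00  1.000e+00]] [[272.1   0.  254.2]
 [  0.  272.1 189.2]
 [  0.    0.    1. ]]
```

{"fn": "play_rows", "kwargs": {"commands": [[[0.03,0.04,0],[0,0,0.17]],[[0.06,0.08,0],[0,0,0.35]],[[0.1,0.12,0],[0,0,0.52]],[[0.13,0.17,0],[0,0,0.7]],[[0.17,0.22,0],[0,0,0.88]],[[0.21,0.27,-0.01],[0,0,1.06]],[[0.24,0.31,-0.02],[0,0,1.24]],[[0.266,0.348,-0.025],[0,0,1.414]],[[0.266,0.348,-0.025],[0,0,1.414]],[[0.266,0.348,-0.025],[0,0,1.414]]]}}

```text
time_s: 1.4
position: [0.5149, -0.2254, 0.1997]
tcp_rot: [[0.968, -0.0, -0.25], [0.25, -0.0, 0.968], [-0.001, -1.0, -0.0]]
force: [0.4, -0.1, -0.4]
opening: 1.007
```

```bash
python3 - <<'E'
from h import *
c=cap("wrist");pickle.dump(c,open("w1.pkl","wb"));save("w1",c["frame"])
s=read_state();print(s["position"],s["joint_positions"],s["qvel"].max())
E
```

```text
[ 0.51468463 -0.22599633  0.19988789] [-3.50802445e+01  2.71665997e+01  9.27563081e+01 -3.10703214e-02
  6.00696527e+01 -4.94791160e+01] 0.0509535019678233
```

View pics/w1.png

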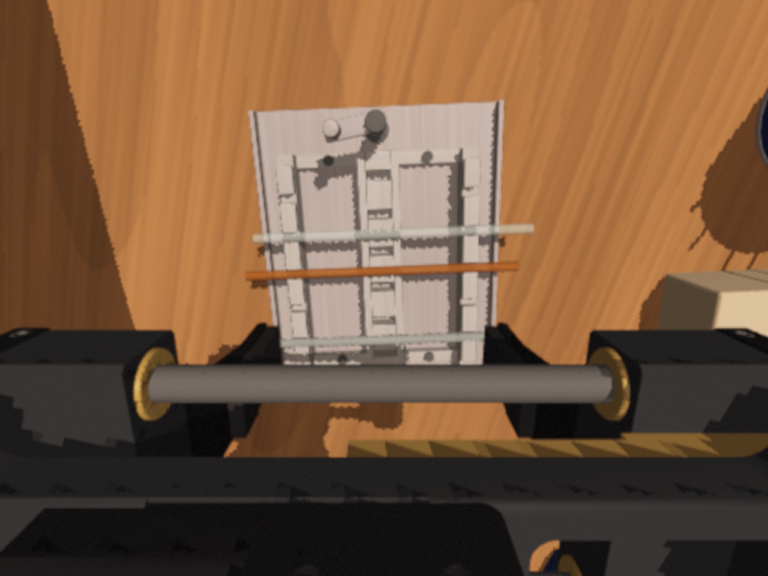

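The wrist view shows the tray aligned. The post is at (375,125), the pin at (331,128), and the slot row runs down u≈380. The near end is hidden by the gripper, so I'll step back along the tray's −y and rectify.

{"fn": "play_rows", "kwargs": {"commands": [[[0.011,-0.045,0],[0,0,0]],[[0.023,-0.09,0],[0,0,0]],[[0.023,-0.09,0],[0,0,0]],[[0.023,-0.09,0],[0,0,0]],[[0.023,-0.09,0],[0,0,0]]]}}

```text
time_s: 2.08
position: [0.5372, -0.3145, 0.1998]
tcp_rot: [[0.968, -0.001, -0.25], [0.25, 0.001, 0.968], [-0.001, -1.0, 0.001]]
force: [0.0, -0.2, -0.4]
opening: 1.0
```

```bash
cat >> h.py <<'E'
def rect(c,o,yaw,z,half=(.13,.15),s=2000):
    # ortho image of plane z in frame (o,yaw): col = x, row = -y
    xs=np.arange(-half[0],half[0],1/s);ys=np.arange(half[1],-half[1],-1/s)
    X,Y=np.meshgrid(xs,ys);ca,sa=np.cos(yaw),np.sin(yaw)
    P=np.stack([o[0]+ca*X-sa*Y,o[1]+sa*X+ca*Y,np.full_like(X,z)],-1)
    T=np.linalg.inv(np.array(c["cam_to_world"]));q=P@T[:3,:3].T+T[:3,3];K=c["mtx"]
    u=(K[0,0]*q[...,0]/q[...,2]+K[0,2]).astype(np.float32);v=(K[1,1]*q[...,1]/q[...,2]+K[1,2]).astype(np.float32)
    return cv2.remap(c["frame"],u,v,cv2.INTER_CUBIC)
E
python3 - <<'E'
from h import *
c=cap("wrist");pickle.dump(c,open("w2.pkl","wb"))
a=rect(c,(.514,-.231),np.radians(14.5),.032);b=rect(c,(.514,-.231),np.radians(14.5),.005)
for im in(a,b):
    for k in range(0,600,40): cv2.line(im,(0,k),(6,k),(255,0,0),1)
    for k in range(0,520,40): cv2.line(im,(k,0),(k,6),(255,0,0),1)
save("r2",np.hstack([a,b]),0.769)
w=cloud(c);pickle.dump(w,open("w2c.pkl","wb"))
yaw=np.radians(14.5);R=np.array([[np.cos(yaw),np.sin(yaw)],[-np.sin(yaw),np.cos(yaw)]])
l=w.copy();l[...,:2]=(w[...,:2]-[.514,-.231])@R.T
z=l[...,2];m=(abs(l[...,0])<.13)&(abs(l[...,1])<.16)
print("zhist",np.histogram(z[m],np.arange(-.01,.1,.004)))
for nm,z0,z1 in[("arm",.055,.072),("pin",.078,.1)]:
    s=l[m&(z>z0)&(z<z1)];print(nm,len(s),s.min(0),s.max(0),np.median(s,0))
s=l[m&(z>.026)&(z<.036)&(abs(l[...,0])<.02)];print("bar",len(s),s.min(0),s.max(0),np.median(s,0))
E
```

```text
zhist (array([    0,    22, 12762,  6213, 10090,  1172,  2896,   307,   254,
         760,  3569,  2679,  3154,  1129,     0,     0,     0,     0,
           0,     0,     0,     0,     0,     0,     0,     0,     0]), array([-0.01 , -0.006, -0.002,  0.002,  0.006,  0.01 ,  0.014,  0.018,
        0.022,  0.026,  0.03 ,  0.034,  0.038,  0.042,  0.046,  0.05 ,
        0.054,  0.058,  0.062,  0.066,  0.07 ,  0.074,  0.078,  0.082,
        0.086,  0.09 ,  0.094,  0.098]))Traceback (most recent call last):
  File "<stdin>", line 14, in <module>
    return umr_minimum(a, axis, None, out, keepdims, initial, where)
ValueError: zero-size array to reduction operation minimum which has no identity
```

View pics/r2.png

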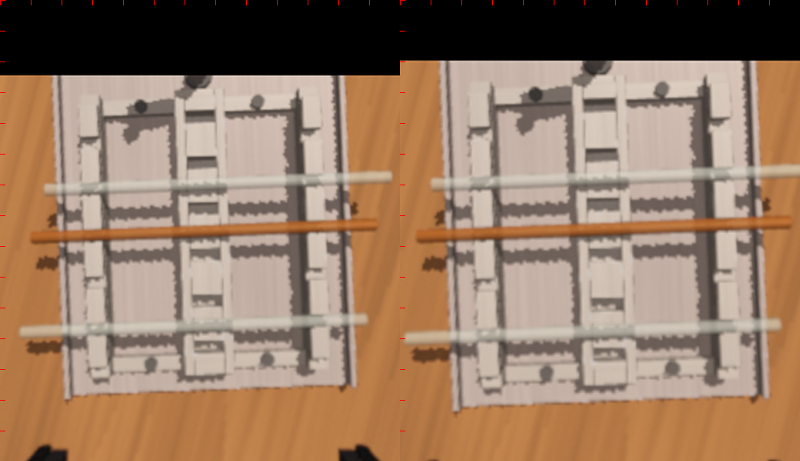

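The rectified view shows the tray turned about 2° further than I assumed (rims slope 11 px over 315). I'll refine yaw, tray edges and slots, and use the first view for post and pin.

```bash
python3 - <<'E'
from h import *
c=pickle.load(open("w2.pkl","rb"));c1=pickle.load(open("w1.pkl","rb"))
o=np.array([.514,-.231])
W={1:cloud(c1),2:cloud(c)}
def loc(w,yaw):
    R=np.array([[np.cos(yaw),np.sin(yaw)],[-np.sin(yaw),np.cos(yaw)]]);l=w.copy();l[...,:2]=(w[...,:2]-o)@R.T;return l
yaw=np.radians(16.5)
for k,w in W.items():
    l=loc(w,yaw).reshape(-1,3);l=l[(abs(l[:,0])<.13)&(abs(l[:,1])<.17)]
    for sg in(-1,1):
        s=l[(l[:,2]>.010)&(l[:,2]<.022)&(sg*l[:,0]>.088)&(abs(l[:,1])<.1)]
        vx,vy,x0,y0=cv2.fitLine(s[:,:2].astype(np.float32),cv2.DIST_HUBER,0,.001,.001).ravel()
        print(k,"rim",sg,len(s),"tilt",np.degrees(np.arctan2(-vx*np.sign(vy),abs(vy))).round(2),"x",np.percentile(s[:,0],[2,50,98]).round(4),"z",s[:,2].max())
    for nm,z0,z1 in[("arm",.055,.072),("pin",.078,.1)]:
        s=l[(l[:,2]>z0)&(l[:,2]<z1)]
        if len(s)>3:print(k,nm,len(s),s.min(0).round(4),s.max(0).round(4),np.median(s,0).round(4))
    s=l[(l[:,2]>.027)&(l[:,2]<.037)&(abs(l[:,0])<.025)];print(k,"bar x",np.percentile(s[:,0],[1,50,99]).round(4),"z",np.median(s[:,2]))
    s=l[(l[:,2]>.0035)];print(k,"y range tray",np.percentile(s[:,1],[.2,99.8]).round(4))
ims=[]
for cc,z in((c1,.032),(c,.032),(c,.004),(c1,.004)):
    im=rect(cc,o,yaw,z,(.03,.15),2500);im=cv2.rotate(im,cv2.ROTATE_90_CLOCKWISE) # left = -y? 
    for k in range(0,750,25): cv2.line(im,(k,0),(k,10 if k%125==0 else 4),(255,0,0),1)
    ims.append(im)
save("r3",np.vstack(ims),1)
E
```

```text
1 rim -1 475 tilt 0.44 x [-0.0967 -0.0939 -0.0925] z 0.01800824707906562
1 rim 1 480 tilt 0.38 x [0.0985 0.1001 0.1029] z 0.01854683383834671
1 arm 441 [-0.0319  0.0971  0.0633] [0.0093 0.1161 0.072 ] [-0.008   0.107   0.0667]
1 pin 118 [-0.0309  0.0992  0.0788] [-0.0207  0.109   0.0878] [-0.0256  0.1041  0.0859]
1 bar x [-0.0127  0.003   0.0188] z 0.03225848177962426
1 y range tray [-0.0923  0.1257]
2 rim -1 681 tilt 0.34 x [-0.0969 -0.094  -0.0926] z 0.01855682611271814
2 rim 1 697 tilt 0.24 x [0.0984 0.0999 0.1028] z 0.018570254950911524
2 bar x [-0.0128  0.0029  0.0186] z 0.032163264099090205
2 y range tray [-0.1126  0.1096]
```

View pics/r3.png

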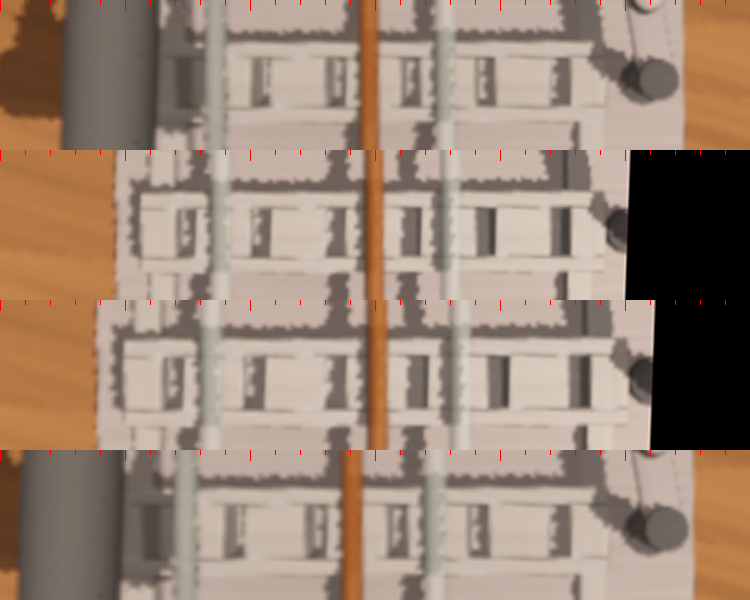

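Panel 2 (z = 32 mm, right is +y) shows the slot centres at columns 187, 260, 337, 412, 486 and 561, so the rack centre is at y≈−0.3 mm in my frame. The tray edges put the origin at −5.5 mm, which makes the rack shift about +5 mm. Slot centre is at (0.517, −0.2304), yaw 16.85°. Now the same measurement over the comb.

{"fn": "play_rows", "kwargs": {"commands": [[[0.008,0.053,0],[0,0,0.02]],[[0.016,0.106,0],[0,0,0.04]],[[0.024,0.159,0],[0,0,0.06]],[[0.032,0.212,0],[0,0,0.08]],[[0.04,0.265,0],[0,0,0.1]],[[0.048,0.318,0],[0,0,0.12]],[[0.056,0.37,0],[0,0,0.14]],[[0.062,0.421,0],[0,0,0.162]],[[0.062,0.421,0],[0,0,0.162]],[[0.062,0.421,0],[0,0,0.162]]]}}

```text
time_s: 3.38
position: [0.5994, 0.106, 0.1999]
tcp_rot: [[0.915, -0.0, -0.404], [0.404, -0.001, 0.915], [-0.001, -1.0, -0.0]]
force: [0.7, -0.1, -0.0]
opening: 1.0
```

```bash
python3 - <<'E'
from h import *
c=cap("wrist");pickle.dump(c,open("w3.pkl","wb"));s=read_state();print(s["position"],s["qvel"].max().round(2))
w=cloud(c).reshape(-1,3);p=w[(abs(w[:,0]-.564)<.1)&(abs(w[:,1]-.1866)<.11)&np.isfinite(w[:,2])]
# isolate by comb-local box
for nm,z0,z1 in[("bar",.038,.05),("grip",.068,.085)]:
    y=np.radians(23.85);l=(p[:,:2]-[.564,.1866])@np.array([[np.cos(y),-np.sin(y)],[np.sin(y),np.cos(y)]])
    q=p[(p[:,2]>z0)&(p[:,2]<z1)&(abs(l[:,0])<.03)&(abs(l[:,1])<.1)]
    print(nm,len(q),cv2.minAreaRect(q[:,:2].astype(np.float32)),np.median(q[:,2]))
    vx,vy,_,_=cv2.fitLine(q[:,:2].astype(np.float32),cv2.DIST_HUBER,0,.001,.001).ravel();print(np.degrees(np.arctan2(-vx*np.sign(vy),abs(vy))))
a=rect(c,(.564,.1866),y,.044,(.03,.11),3000);b=rect(c,(.564,.1866),y,.074,(.03,.11),3000)
im=np.vstack([cv2.rotate(k,cv2.ROTATE_90_CLOCKWISE) for k in(a,b)])
for k in range(0,660,30): cv2.line(im,(k,0),(k,10 if (k-330)%150==0 else 4),(255,0,0),1)
save("r4",im,1)
E
```

```text
[0.5995971  0.1052009  0.19989842] 0.09
bar 1969 ((0.5639792680740356, 0.18530982732772827), (0.018005939200520515, 0.17507554590702057), 23.89291763305664) 0.044165104764949115
23.862438
grip 762 ((0.5641007423400879, 0.18477259576320648), (0.01535356417298317, 0.04480147361755371), 23.842748641967773) 0.07413549366948072
23.844772
```

View pics/r4.png

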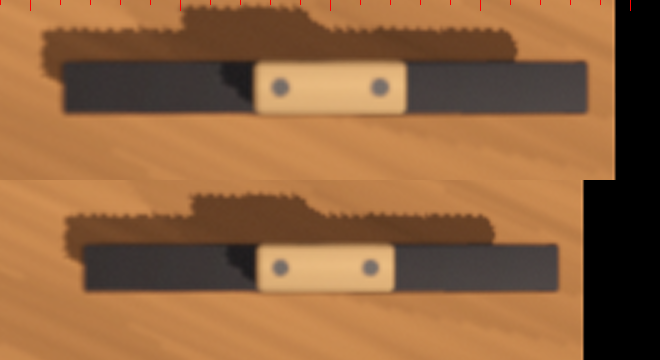

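The view shows the graphite comb with its wooden grip, ends at columns 63 and 588, with nothing touching it. Comb centre is (0.5640, 0.1853), yaw 23.86°. I'll descend with the fingertips just above the bar and close.

{"fn": "play_rows", "kwargs": {"commands": [[[-0.0178,0.04,0],[0,0,0]],[[-0.0356,0.0801,0],[0,0,0]],[[-0.0356,0.0801,-0.04],[0,0,0]],[[-0.0356,0.0801,-0.08],[0,0,0]],[[-0.0356,0.0801,-0.11],[0,0,0]],[[-0.0356,0.0801,-0.128],[0,0,0]],[[-0.0356,0.0801,-0.128],[0,0,0]],[[-0.0356,0.0801,-0.128],[0,0,0]]]}}

```text
time_s: 4.42
position: [0.5655, 0.1855, 0.0729]
tcp_rot: [[0.915, 0.002, -0.403], [0.403, 0.0, 0.915], [0.002, -1.0, -0.001]]
force: [0.8, -0.5, 0.1]
opening: 1.002
```

{"fn": "play_rows", "kwargs": {"commands": [[[0,0,0],[0,0,0]],[[0,0,0],[0,0,0]],[[0,0,0],[0,0,0]],[[0,0,0],[0,0,0]],[[0,0,0],[0,0,0]],[[0,0,0],[0,0,0]]], "gripper": 0.0}}

```text
time_s: 5.18
position: [0.5644, 0.1859, 0.0718]
tcp_rot: [[0.915, -0.0, -0.403], [0.403, -0.0, 0.915], [-0.0, -1.0, 0.0]]
force: [0.5, 0.6, -0.4]
opening: 0.404
```

{"fn": "play_rows", "kwargs": {"commands": [[[0,0,0],[0,0,0]],[[0,0,0],[0,0,0]],[[0,0,0],[0,0,0]],[[0,0,0],[0,0,0]],[[0,0,0],[0,0,0]]]}}

```text
time_s: 5.8
position: [0.5644, 0.1859, 0.0718]
tcp_rot: [[0.915, -0.0, -0.403], [0.403, -0.0, 0.915], [-0.0, -1.0, 0.0]]
force: [0.0, -1.2, -0.8]
opening: 0.177
```

```bash
python3 -c "
from h import *
s=read_state();print(s)"
```

```text
{'time_s': 5.8, 'joint_positions': array([ 7.46036390e+00,  3.97671900e+01,  9.33967725e+01, -2.01183327e-04,
        4.68435125e+01, -1.63142347e+01]), 'qvel': array([-1.54652597e-02,  3.33537535e-02, -4.99306805e-02, -5.96938235e-02,
       -3.57729580e-05,  3.53671514e-02]), 'tau': array([ 1.62060518e-02, -4.50867355e+01, -1.16024423e+01,  6.33557746e-02,
        3.17580462e-02,  7.24933605e-03]), 'position': array([0.56438375, 0.18585223, 0.07182229]), 'tcp_rot': array([[ 9.15137508e-01, -1.29027195e-04, -4.03141817e-01],
       [ 4.03141818e-01, -1.94792838e-05,  9.15137517e-01],
       [-1.25930540e-04, -9.99999991e-01,  3.41900345e-05]]), 'force': array([ 9.58296682e-04, -1.22951834e+00, -7.56719456e-01]), 'moment': array([ 0.01469258, -0.1229335 , -0.00025911]), 'opening': 0.1773161021951149}
```

Gripped at about 15.4 mm, which fits the 16 mm grip. Next: lift and carry to above the slots.

{"fn": "play_rows", "kwargs": {"commands": [[[0,0,0.02],[0,0,0]],[[0,0,0.06],[0,0,0]],[[0,0,0.11],[0,0,0]],[[-0.005,-0.046,0.11],[0,0,-0.013]],[[-0.01,-0.09,0.11],[0,0,-0.026]],[[-0.016,-0.14,0.11],[0,0,-0.04]],[[-0.021,-0.185,0.11],[0,0,-0.054]],[[-0.026,-0.23,0.11],[0,0,-0.067]],[[-0.032,-0.28,0.11],[0,0,-0.081]],[[-0.037,-0.325,0.11],[0,0,-0.095]]]}}

```text
time_s: 7.05
position: [0.527, -0.1408, 0.1817]
tcp_rot: [[0.95, -0.0, -0.314], [0.314, 0.0, 0.95], [-0.0, -1.0, 0.0]]
force: [0.9, -0.6, -0.6]
opening: 0.175
```

{"fn": "play_rows", "kwargs": {"commands": [[[-0.0055,-0.045,0],[0,0,-0.013]],[[-0.0105,-0.0909,0],[0,0,-0.0258]],[[-0.0105,-0.0909,-0.03],[0,0,-0.0258]],[[-0.0105,-0.0909,-0.055],[0,0,-0.0258]],[[-0.0105,-0.0909,-0.065],[0,0,-0.0258]],[[-0.0105,-0.0909,-0.065],[0,0,-0.0258]],[[-0.0105,-0.0909,-0.065],[0,0,-0.0258]],[[-0.0105,-0.0909,-0.065],[0,0,-0.0258]]]}}

```text
time_s: 8.05
position: [0.5176, -0.2302, 0.1178]
tcp_rot: [[0.957, 0.002, -0.29], [0.29, -0.001, 0.957], [0.001, -1.0, -0.002]]
force: [0.4, 0.2, -2.0]
opening: 0.173
```

```bash
python3 - <<'E'
from h import *
c=cap("wrist");pickle.dump(c,open("w4.pkl","wb"));save("w4",c["frame"])
s=read_state();print(s["position"],s["tcp_rot"],s["force"],s["moment"],s["opening"])
w=cloud(c);yaw=np.radians(16.85);S=np.array([.51695,-.23044])
R=np.array([[np.cos(yaw),np.sin(yaw)],[-np.sin(yaw),np.cos(yaw)]]);l=w.copy();l[...,:2]=(w[...,:2]-S)@R.T
l=l[np.isfinite(w[...,2])]
q=l[(l[:,2]>.074)&(l[:,2]<.09)&(abs(l[:,0])<.025)&(l[:,1]>.03)&(l[:,1]<.105)]
print("bar",len(q),cv2.minAreaRect(q[:,:2].astype(np.float32)),q.min(0),q.max(0),np.median(q,0))
E
```

```text
[ 0.51750341 -0.23019248  0.11777892] [[ 0.95692146  0.00154223 -0.29034281]
 [ 0.29034462 -0.00111289  0.9569215 ]
 [ 0.00115267 -0.99999819 -0.00151272]] [-0.76108405 -0.82974459 -0.56621853] [ 0.01299546 -0.08965307  0.01359457] 0.18017594285541186
bar 896 ((-0.0016264691948890686, 0.06904960423707962), (0.029935529455542564, 0.08095531910657883), 13.942151069641113) [-0.02497802  0.03013454  0.07506408] [0.00988902 0.10498147 0.08999985] [0.00107063 0.06283332 0.08958761]
```

View pics/w4.png

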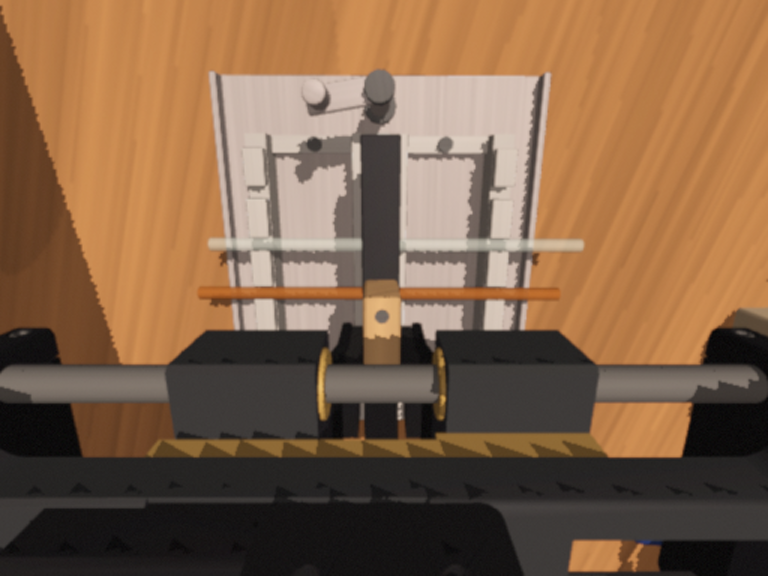

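The wrist view shows the comb upright in the jaws with its bar over the slot row; the bar end is at (380,137), clear of the post at (379,85). I'll measure the bar's end precisely.

```bash
python3 - <<'E'
from h import *
c=pickle.load(open("w4.pkl","rb"))
w=cloud(c);yaw=np.radians(16.85);S=np.array([.51695,-.23044])
R=np.array([[np.cos(yaw),np.sin(yaw)],[-np.sin(yaw),np.cos(yaw)]]);l=w.copy();l[...,:2]=(w[...,:2]-S)@R.T
m=np.isfinite(w[...,2])&(c["frame"].max(-1)<75)&(l[...,2]>.082)&(l[...,2]<.096)&(abs(l[...,0])<.02)&(l[...,1]>.03)&(l[...,1]<.1)
q=l[m];print(len(q),cv2.minAreaRect(q[:,:2].astype(np.float32)),q.min(0),q.max(0),np.median(q,0))
for a in np.arange(.03,.095,.01):
    s=q[(q[:,1]>=a)&(q[:,1]<a+.01)]
    if len(s):print(a.round(2),len(s),s[:,0].min().round(4),s[:,0].max().round(4),np.median(s[:,2]).round(4))
h=np.histogram(q[:,1],np.arange(.08,.1,.001));print(h[0])
E
```

```text
2096 ((0.0003209877759218216, 0.058636751025915146), (0.016864120960235596, 0.05683763697743416), 0.13401421904563904) [-0.00817331  0.03023457  0.08804694] [0.00881067 0.08704203 0.09260295] [0.00037786 0.06010856 0.09026283]
0.03 331 -0.0081 0.0088 0.0903
0.04 346 -0.008 0.0088 0.0903
0.05 370 -0.0079 0.0086 0.0903
0.06 377 -0.0078 0.0085 0.0903
0.07 387 -0.0076 0.0084 0.0903
0.08 285 -0.0082 0.0083 0.0903
[49 27 47 50 24 52 34  2  0  0  0  0  0  0  0  0  0  0  0  0]
```

Comb centre sits about (+0.3, −0.5) mm from the slot centre. I'll apply a small correction and descend gently.

{"fn": "play_rows", "kwargs": {"commands": [[[-0.0004,0.0002,-0.004],[0,0,0]],[[-0.0004,0.0002,-0.008],[0,0,0]],[[-0.0004,0.0002,-0.0115],[0,0,0]],[[-0.0004,0.0002,-0.0125],[0,0,0]],[[-0.0004,0.0002,-0.0135],[0,0,0]],[[-0.0004,0.0002,-0.0145],[0,0,0]],[[-0.0004,0.0002,-0.0145],[0,0,0]]]}}

```text
time_s: 8.98
position: [0.5165, -0.2298, 0.1023]
tcp_rot: [[0.957, -0.0, -0.29], [0.29, 0.0, 0.957], [-0.0, -1.0, 0.0]]
force: [0.9, -0.4, -2.0]
opening: 0.176
```

{"fn": "play_rows", "kwargs": {"commands": [[[0,0,-0.001],[0,0,0]],[[0,0,-0.002],[0,0,0]],[[0,0,-0.002],[0,0,0]]]}}

```text
time_s: 9.35
position: [0.5165, -0.2298, 0.1003]
tcp_rot: [[0.957, -0.0, -0.29], [0.29, 0.0, 0.957], [-0.0, -1.0, 0.0]]
force: [-0.3, -0.6, -1.7]
opening: 0.176
```

The tips are below the bar's top and there is no force, so the teeth have entered.

{"fn": "play_rows", "kwargs": {"commands": [[[0,0,-0.001],[0,0,0]],[[0,0,-0.002],[0,0,0]],[[0,0,-0.003],[0,0,0]],[[0,0,-0.004],[0,0,0]],[[0,0,-0.004],[0,0,0]]]}}

```text
time_s: 9.98
position: [0.5165, -0.2298, 0.0962]
tcp_rot: [[0.957, -0.0, -0.29], [0.29, 0.0, 0.957], [-0.0, -1.0, 0.0]]
force: [-0.4, 0.2, -0.8]
opening: 0.175
```

{"fn": "play_rows", "kwargs": {"commands": [[[0,0,-0.001],[0,0,0]],[[0,0,-0.002],[0,0,0]],[[0,0,-0.003],[0,0,0]],[[0,0,-0.004],[0,0,0]],[[0,0,-0.004],[0,0,0]]]}}

```text
time_s: 10.6
position: [0.5165, -0.2298, 0.0922]
tcp_rot: [[0.957, -0.0, -0.29], [0.29, 0.0, 0.957], [-0.0, -1.0, 0.0]]
force: [0.3, 0.5, -1.4]
opening: 0.178
```

Home should be at TCP z ≈ 0.0878, so I'll take the last part in small steps.

{"fn": "play_rows", "kwargs": {"commands": [[[0,0,-0.001],[0,0,0]],[[0,0,-0.002],[0,0,0]],[[0,0,-0.003],[0,0,0]],[[0,0,-0.0035],[0,0,0]],[[0,0,-0.0035],[0,0,0]]]}}

```text
time_s: 11.22
position: [0.5165, -0.2298, 0.0888]
tcp_rot: [[0.957, -0.0, -0.29], [0.29, 0.0, 0.957], [-0.0, -1.0, 0.0]]
force: [0.8, 0.2, -0.9]
opening: 0.176
```

{"fn": "play_rows", "kwargs": {"commands": [[[0,0,-0.0005],[0,0,0]],[[0,0,-0.001],[0,0,0]],[[0,0,-0.001],[0,0,0]]]}}

```text
time_s: 11.6
position: [0.5165, -0.2298, 0.0878]
tcp_rot: [[0.957, -0.0, -0.29], [0.29, 0.0, 0.957], [-0.0, -1.0, 0.0]]
force: [0.0, 0.1, -1.1]
opening: 0.177
```

Height matches home with no contact force. Release and lift.

{"fn": "play_rows", "kwargs": {"commands": [[[0,0,0],[0,0,0]],[[0,0,0],[0,0,0]],[[0,0,0],[0,0,0]],[[0,0,0],[0,0,0]],[[0,0,0],[0,0,0]],[[0,0,0.005],[0,0,0]],[[0,0,0.02],[0,0,0]],[[0,0,0.06],[0,0,0]],[[0,0,0.11],[0,0,0]],[[0,0,0.112],[0,0,0]]], "gripper": 0.05}}

```text
time_s: 12.85
position: [0.5192, -0.2316, 0.2051]
tcp_rot: [[0.957, 0.009, -0.29], [0.29, -0.006, 0.957], [0.007, -1.0, -0.009]]
force: [-0.8, -0.3, -0.7]
opening: 0.58
```

{"fn": "play_rows", "kwargs": {"commands": [[[0.013,-0.045,0],[0,0,0]],[[0.019,-0.065,0],[0,0,0]],[[0.019,-0.065,0],[0,0,0]],[[0.019,-0.065,0],[0,0,0]]], "gripper": 0.0}}

```text
time_s: 13.35
position: [0.5346, -0.2935, 0.1993]
tcp_rot: [[0.957, -0.002, -0.29], [0.29, 0.002, 0.957], [-0.001, -1.0, 0.002]]
force: [-0.3, -0.1, -1.1]
opening: 0.205
```

```bash
python3 - <<'E'
from h import *
c=cap("wrist");pickle.dump(c,open("w5.pkl","wb"));save("w5",c["frame"])
s=read_state();print(s["position"],s["force"],s["opening"])
w=cloud(c);yaw=np.radians(16.85);S=np.array([.51695,-.23044])
R=np.array([[np.cos(yaw),np.sin(yaw)],[-np.sin(yaw),np.cos(yaw)]]);l=w.copy();l[...,:2]=(w[...,:2]-S)@R.T
q=l[np.isfinite(w[...,2])&(abs(l[...,0])<.05)&(abs(l[...,1])<.14)]
for nm,z0,z1,y0,y1 in[("bar",.052,.068,-.1,.095),("grip",.08,.1,-.05,.05),("catcharm",.06,.072,.096,.13),("pin",.079,.095,.07,.14)]:
    s=q[(q[:,2]>z0)&(q[:,2]<z1)&(q[:,1]>y0)&(q[:,1]<y1)]
    if len(s):print(nm,len(s),s.min(0).round(4),s.max(0).round(4),np.median(s,0).round(4))
E
```

```text
[ 0.53473297 -0.29331452  0.19941752] [ 0.16822219 -0.44218511  0.49961352] 0.1605314808020646
bar 2083 [-0.0097 -0.0883  0.0577] [0.0084 0.0879 0.0626] [-0.0004  0.0337  0.0602]
grip 798 [-0.0082 -0.0229  0.0871] [0.0073 0.0232 0.0926] [-0.0003  0.0012  0.0902]
catcharm 442 [-0.0355  0.0977  0.0619] [0.0071 0.1105 0.072 ] [-0.0136  0.1042  0.0664]
pin 76 [-0.0337  0.0992  0.0793] [-0.0233  0.1037  0.0877] [-0.0279  0.1013  0.0851]
```

View pics/w5.png

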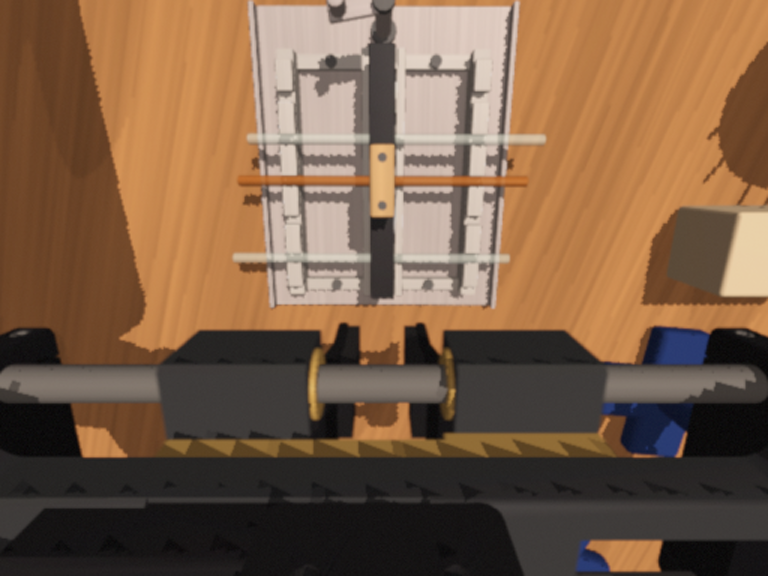

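The view shows the comb level and home: bar top at 60.2 mm and grip top at 90.2 mm, as nominal, with the bar centred on the slots. The pin is at the top near (336,8). Now the post and pin geometry for the catch.

```bash
python3 - <<'E'
from h import *
yaw=np.radians(16.85);S=np.array([.51695,-.23044])
R=np.array([[np.cos(yaw),np.sin(yaw)],[-np.sin(yaw),np.cos(yaw)]])
for n in("w1","w4"):
    c=pickle.load(open(n+".pkl","rb"));w=cloud(c);l=w.copy();l[...,:2]=(w[...,:2]-S)@R.T
    dark=c["frame"].max(-1)<110
    box=np.isfinite(w[...,2])&(abs(l[...,0]+.01)<.04)&(l[...,1]>.092)&(l[...,1]<.14)
    for nm,m in[("post",dark&(l[...,2]>.055)&(abs(l[...,0])<.012)&(l[...,1]>.097)),("pin",(l[...,2]>.082)&(l[...,0]<-.015)),("arm",(l[...,2]>.06)&(l[...,2]<.069))]:
        q=l[box&m];print(n,nm,len(q),q.min(0).round(4),q.max(0).round(4),np.median(q,0).round(4),q[q[:,2]>q[:,2].max()-.003].mean(0).round(4))
        if nm!="post":print("  ",cv2.minAreaRect(q[:,:2].astype(np.float32)))
post=np.array([0,.109])
tcp=read_state()["position"]
print(tcp)
for ph in(.16,.4,.64,.88,1.12,1.36,1.6):
    p=S+R.T@(post+.029*np.array([-np.cos(ph),-np.sin(ph)]));print(ph,p.round(4),(p-tcp[:2]).round(4))
E
```

```text
w1 post 116 [-0.0072  0.1021  0.0642] [0.0069 0.1129 0.0729] [-0.0012  0.1063  0.0711] [-0.0004  0.1068  0.0712]
w1 pin 112 [-0.0332  0.0997  0.0821] [-0.023   0.1094  0.0878] [-0.0281  0.1047  0.086 ] [-0.0282  0.1047  0.0861]
   ((-0.028134681284427643, 0.10452617704868317), (0.009768701158463955, 0.010214637033641338), 87.92733764648438)
w1 arm 277 [-0.0343  0.0976  0.0633] [0.0069 0.1146 0.069 ] [-0.0158  0.1062  0.0661] [-0.016   0.1062  0.0666]
   ((-0.014291446655988693, 0.10700105130672455), (0.04171796888113022, 0.013277284801006317), 8.287393569946289)
w4 post 79 [-0.007   0.1022  0.0552] [0.006  0.1088 0.0724] [-0.0018  0.1037  0.0701] [-0.0004  0.1043  0.071 ]
w4 pin 251 [-0.0335  0.0997  0.082 ] [-0.0229  0.1105  0.088 ] [-0.0281  0.1049  0.086 ] [-0.0283  0.105   0.0862]
   ((-0.028203001245856285, 0.1049041748046875), (0.010521866381168365, 0.010318630374968052), 74.64376831054688)
w4 arm 594 [-0.0351  0.0978  0.0628] [0.0067 0.115  0.0689] [-0.016   0.1058  0.0661] [-0.0158  0.1062  0.0667]
   ((-0.014511842280626297, 0.10719241946935654), (0.0418725423514843, 0.013738597743213177), 7.965723991394043)
[ 0.53473297 -0.29331452  0.19941752]
0.16 [ 0.4593 -0.1388] [-0.0754  0.1545]
0.4 [ 0.4631 -0.1447] [-0.0717  0.1486]
0.64 [ 0.4681 -0.1494] [-0.0666  0.1439]
0.88 [ 0.4741 -0.1529] [-0.0606  0.1404]
1.12 [ 0.4808 -0.1548] [-0.0539  0.1386]
1.36 [ 0.4878 -0.155 ] [-0.047   0.1383]
1.6 [ 0.4946 -0.1536] [-0.0402  0.1397]
```

The arm stands at 8.1° (0.14 rad), with the pin at world (0.4596, −0.1384). The plan is to cage the pin with the jaws 18 mm apart along the tangent and turn the tool with it.

{"fn": "play_rows", "kwargs": {"commands": [[[-0.01,0.02,0],[0,0,-0.17]],[[-0.02,0.04,0],[0,0,-0.34]],[[-0.03,0.06,0],[0,0,-0.52]],[[-0.04,0.08,0],[0,0,-0.7]],[[-0.05,0.1,0],[0,0,-0.88]],[[-0.06,0.12,0],[0,0,-1.06]],[[-0.07,0.14,0],[0,0,-1.24]],[[-0.0751,0.1549,0],[0,0,-1.429]],[[-0.0751,0.1549,0],[0,0,-1.429]],[[-0.0751,0.1549,0],[0,0,-1.429]]], "gripper": 0.018}}

```text
time_s: 14.65
position: [0.4608, -0.14, 0.2001]
tcp_rot: [[0.425, 0.001, 0.905], [-0.905, -0.001, 0.425], [0.001, -1.0, 0.0]]
force: [-0.4, -0.4, -0.0]
opening: 0.209
```

{"fn": "play_rows", "kwargs": {"commands": [[[0,0,-0.04],[0,0,0]],[[0,0,-0.075],[0,0,0]],[[0,0,-0.08],[0,0,0]],[[0,0,-0.08],[0,0,0]],[[0,0,-0.08],[0,0,0]]]}}

```text
time_s: 15.28
position: [0.4615, -0.1406, 0.121]
tcp_rot: [[0.423, 0.002, 0.906], [-0.906, -0.001, 0.423], [0.002, -1.0, 0.002]]
force: [0.7, -0.4, -1.3]
opening: 0.209
```

```bash
python3 - <<'E'
from h import *
c=cap("wrist");save("w6",c["frame"])
s=read_state();print(s["position"],s["tcp_rot"].round(3),s["force"],s["opening"]*.087,s["joint_positions"][5])
E
```

```text
[ 0.46140377 -0.14054179  0.12105882] [[ 0.423  0.003  0.906]
 [-0.906 -0.001  0.423]
 [ 0.002 -1.     0.002]] [-0.1732562  -0.16855772 -0.58692305] 0.018183488997348094 34.76021886181888
```

View pics/w6.png

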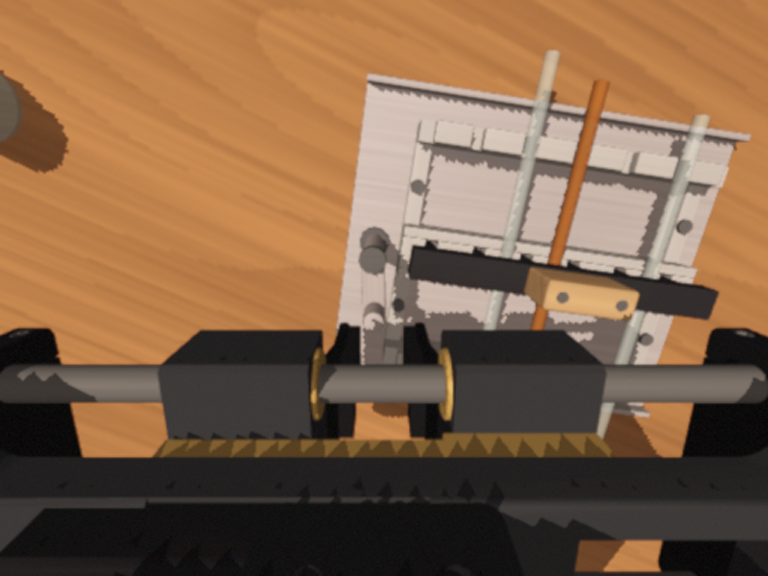

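The view shows the pin at (374,315) between and just ahead of the jaws. The TCP is about 2.7 mm too far along the tangent, so I'll correct that before lowering.

{"fn": "play_rows", "kwargs": {"commands": [[[-0.0018,0.0021,0],[0,0,0]],[[-0.0018,0.0021,0],[0,0,0]],[[-0.0018,0.0021,0],[0,0,0]],[[-0.0018,0.0021,-0.01],[0,0,0]],[[-0.0018,0.0021,-0.01],[0,0,0]]]}}

```text
time_s: 15.95
position: [0.458, -0.1375, 0.1089]
tcp_rot: [[0.422, -0.002, 0.906], [-0.906, 0.001, 0.422], [-0.002, -1.0, -0.001]]
force: [0.2, 0.8, 0.5]
opening: 0.21
```

{"fn": "play_rows", "kwargs": {"commands": [[[0,0,0],[0,0,0]],[[0,0,0],[0,0,0]],[[0,0,-0.006],[0,0,0]],[[0,0,-0.012],[0,0,0]],[[0,0,-0.013],[0,0,0]],[[0,0,-0.013],[0,0,0]]]}}

```text
time_s: 16.7
position: [0.4585, -0.1378, 0.0966]
tcp_rot: [[0.422, -0.0, 0.906], [-0.906, 0.0, 0.422], [-0.0, -1.0, -0.0]]
force: [0.3, 0.3, 0.8]
opening: 0.207
```

```bash
python3 - <<'E'
from h import *
s=read_state();t=s["position"];print(t,s["force"],s["opening"]*.087)
yaw=np.radians(16.85);S=np.array([.51695,-.23044]);R=np.array([[np.cos(yaw),np.sin(yaw)],[-np.sin(yaw),np.cos(yaw)]])
print("local",R@(t[:2]-S))
post=np.array([.0005,.1088]);f=lambda ph:S+R.T@(post+.029*np.array([-np.cos(ph),-np.sin(ph)]))
for ph in np.arange(.14,1.71,.08): print(round(ph,2),round(ph-.14,2),(f(ph)-t[:2]).round(4))
E
```

```text
[ 0.4585203  -0.13775796  0.09662735] [0.34519317 0.341897   0.84213666] 0.01800974021381769
local [-0.02905565  0.10563976]
0.14 0.0 [ 0.0011 -0.0006]
0.22 0.08 [ 0.0021 -0.0027]
0.3 0.16 [ 0.0033 -0.0046]
0.38 0.24 [ 0.0047 -0.0065]
0.46 0.32 [ 0.0062 -0.0083]
0.54 0.4 [ 0.0079 -0.0099]
0.62 0.48 [ 0.0097 -0.0114]
0.7 0.56 [ 0.0116 -0.0127]
0.78 0.64 [ 0.0136 -0.0139]
0.86 0.72 [ 0.0156 -0.0149]
0.94 0.8 [ 0.0178 -0.0158]
1.02 0.88 [ 0.02   -0.0165]
1.1 0.96 [ 0.0223 -0.017 ]
1.18 1.04 [ 0.0246 -0.0173]
1.26 1.12 [ 0.0269 -0.0174]
1.34 1.2 [ 0.0292 -0.0174]
1.42 1.28 [ 0.0315 -0.0171]
1.5 1.36 [ 0.0338 -0.0167]
1.58 1.44 [ 0.036  -0.0161]
1.66 1.52 [ 0.0382 -0.0153]
```

The jaws straddle the pin with no force. I'll swing along the arc.

{"fn": "play_rows", "kwargs": {"commands": [[[0.0021,-0.0027,0],[0,0,0.08]],[[0.0033,-0.0046,0],[0,0,0.16]],[[0.0047,-0.0065,0],[0,0,0.24]],[[0.0062,-0.0083,0],[0,0,0.32]],[[0.0079,-0.0099,0],[0,0,0.4]],[[0.0097,-0.0114,0],[0,0,0.48]],[[0.0116,-0.0127,0],[0,0,0.56]],[[0.0136,-0.0139,0],[0,0,0.64]]]}}

```text
time_s: 17.7
position: [0.4724, -0.1518, 0.097]
tcp_rot: [[0.881, 0.0, 0.473], [-0.473, -0.0, 0.881], [0.0, -1.0, -0.0]]
force: [-0.5, -0.3, 0.0]
opening: 0.208
```

{"fn": "play_rows", "kwargs": {"commands": [[[0.002,-0.001,0],[0,0,0.08]],[[0.0042,-0.0019,0],[0,0,0.16]],[[0.0064,-0.0026,0],[0,0,0.24]],[[0.0087,-0.0031,0],[0,0,0.32]],[[0.011,-0.0034,0],[0,0,0.4]],[[0.0133,-0.0035,0],[0,0,0.48]],[[0.0156,-0.0035,0],[0,0,0.56]],[[0.0179,-0.0032,0],[0,0,0.64]],[[0.0202,-0.0028,0],[0,0,0.72]],[[0.0202,-0.0028,0],[0,0,0.72]]]}}

```text
time_s: 18.95
position: [0.4927, -0.1546, 0.097]
tcp_rot: [[0.975, 0.0, -0.223], [0.223, -0.0, 0.975], [0.0, -1.0, -0.0]]
force: [-0.3, 0.0, 0.3]
opening: 0.207
```

```bash
python3 - <<'E'
from h import *
c=cap("wrist");save("w7",c["frame"])
s=read_state();print(s["position"],s["force"],s["opening"]*.087)
E
```

```text
[ 0.49249435 -0.1545119   0.09693949] [-0.04709923  0.32299502 -0.13777416] 0.01816212865708101
```

View pics/w7.png

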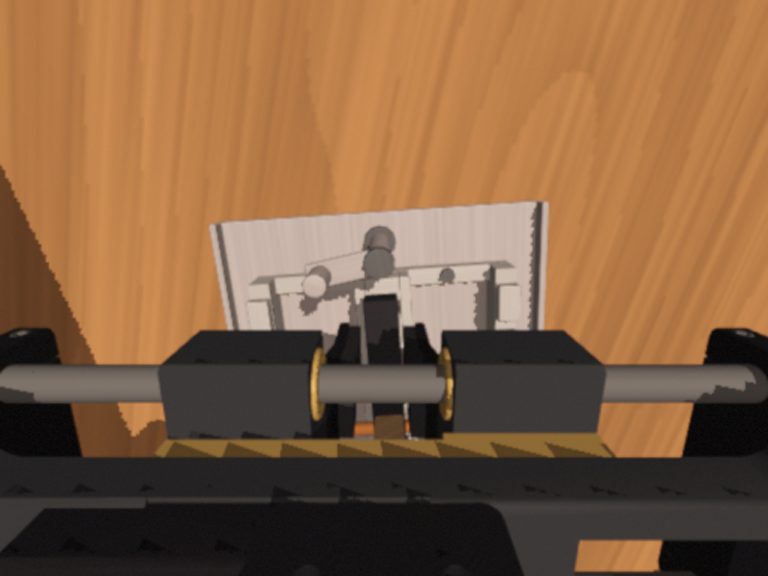

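The view shows the catch did not follow: the pin is at (315,285), only slightly turned, and the jaws ended up empty over the comb. I'll measure where the pin is now.

```bash
python3 - <<'E'
from h import *
c=cap("wrist");w=cloud(c)
yaw=np.radians(16.85);S=np.array([.51695,-.23044])
R=np.array([[np.cos(yaw),np.sin(yaw)],[-np.sin(yaw),np.cos(yaw)]]);l=w.copy();l[...,:2]=(w[...,:2]-S)@R.T
box=np.isfinite(w[...,2])&(abs(l[...,0]+.01)<.04)&(l[...,1]>.08)&(l[...,1]<.14)
for nm,z0,z1 in[("pin",.08,.1),("arm",.06,.069)]:
    q=l[box&(l[...,2]>z0)&(l[...,2]<z1)&((l[...,0]<-.012)if nm=="pin" else True)];print(nm,len(q),q.min(0),q.max(0),cv2.minAreaRect(q[:,:2].astype(np.float32)))
v,u=np.where(box&(l[...,2]>.08)&(l[...,0]<-.012));print(u.mean(),v.mean())
# finger geometry seen by the wrist camera, tool frame
T=c["hand_eye"];d=c["depth"];vv,uu=np.mgrid[:384,:512];K=c["mtx"]
p=np.stack([(uu-K[0,2])/K[0,0]*d,(vv-K[1,2])/K[1,1]*d,d],-1)@T[:3,:3].T+T[:3,3]
m=(d>0)&(abs(p[...,0])<.045)&(p[...,1]<.03)&(p[...,2]>-.06)&(p[...,2]<.06)
q=p[m];
for a in np.arange(-.06,.03,.01):
    s=q[(q[:,1]>=a)&(q[:,1]<a+.01)]
    if len(s)>5:print(a.round(3),len(s),"x",np.percentile(s[:,0],[1,99]).round(4),"z",np.percentile(s[:,2],[1,50,99]).round(4),"min|x|",abs(s[:,0]).min().round(4))
E
```

```text
pin 261 [-0.03376245  0.08903951  0.08021463] [-0.01204364  0.11068137  0.09998278] ((-0.02128727361559868, 0.10020115226507187), (0.010604770854115486, 0.027806662023067474), 52.90637969970703)
arm 683 [-0.03575595  0.08004406  0.06000008] [0.00778062 0.11733281 0.06892747] ((-0.013995431363582611, 0.09857427328824997), (0.04335613548755646, 0.037306636571884155), 0.4210154712200165)
129.51769354348488 309.41192306022316
-0.06 150 x [-0.0132  0.0146] z [-0.0083  0.0015  0.0089] min|x| 0.0129
-0.05 540 x [-0.0131  0.0145] z [-0.0104 -0.0038  0.0022] min|x| 0.0082
-0.04 186 x [-0.0184  0.02  ] z [-0.0096  0.01    0.0108] min|x| 0.0082
-0.03 339 x [-0.0183  0.0196] z [0.0041 0.0091 0.0108] min|x| 0.0083
-0.02 252 x [-0.0169  0.0184] z [0.001  0.009  0.0106] min|x| 0.0082
-0.01 228 x [-0.0169  0.0184] z [-0.0042  0.0089  0.0107] min|x| 0.0082
0.0 50 x [-0.0323  0.0179] z [0.0084 0.0102 0.0273] min|x| 0.0084
0.01 343 x [-0.0335  0.0122] z [-0.0574  0.0223  0.0289] min|x| 0.0003
0.02 622 x [-0.0317  0.0121] z [-0.0577  0.0281  0.0374] min|x| 0.0003
```

The pin appears not to have moved at all, which suggests the jaws passed above it. I'll check numerically where the fingertips really are, using the scene and top depth.

```bash
python3 - <<'E'
from h import *
s=read_state();t=s["position"];Rt=s["tcp_rot"];print(t)
yaw=np.radians(16.85);S=np.array([.51695,-.23044]);R=np.array([[np.cos(yaw),np.sin(yaw)],[-np.sin(yaw),np.cos(yaw)]])
for n in("scene","top"):
    c=cap(n);w=cloud(c);p=(w-t)@Rt
    m=np.isfinite(w[...,2])&(abs(p[...,0])<.05)&(abs(p[...,2])<.013)&(p[...,1]<.06)&(p[...,1]>-.08)
    dk=c["frame"].max(-1)
    for a in np.arange(-.08,.06,.005):
        k=m&(p[...,1]>=a)&(p[...,1]<a+.005);q=p[k]
        if len(q)>2:print(n,a.round(3),len(q),"x",q[:,0].min().round(4),q[:,0].max().round(4),"z",q[:,2].min().round(4),q[:,2].max().round(4),"col",np.median(c["frame"][k],0))
c=cap("wrist");w=cloud(c)
l=(w[...,:2]-S)@R.T
k=(w[...,2]>.076)&(w[...,2]<.092)&(l[...,0]<-.018)&(l[...,0]>-.04)&(l[...,1]>.085)&(l[...,1]<.12)
print("pin",k.sum(),np.median(l[k],0),l[k].min(0),l[k].max(0))
E
```

```text
[ 0.49239589 -0.15447768  0.0969189 ]
scene -0.08 6 x -0.0138 0.0422 z 0.0068 0.0119 col [38.5 36.  35. ]
scene -0.075 12 x -0.0164 0.0429 z 0.0027 0.0125 col [43.5 43.  39. ]
scene -0.07 3 x -0.0143 0.04 z 0.0017 0.0052 col [44. 44. 43.]
scene -0.06 5 x -0.0215 0.0284 z 0.0087 0.0113 col [44. 43. 40.]
scene -0.055 9 x -0.0194 0.0277 z 0.002 0.0113 col [30. 28. 25.]
scene -0.05 18 x -0.0201 0.027 z -0.0047 0.0125 col [22.  22.5 22.5]
scene -0.045 21 x -0.0189 0.0253 z -0.0064 0.0124 col [24. 25. 23.]
scene -0.04 28 x -0.0166 0.0252 z -0.0111 0.0112 col [26.  25.5 23.5]
scene -0.035 26 x -0.0193 0.023 z -0.0091 0.0107 col [26.5 26.  24. ]
scene -0.03 32 x -0.0169 0.0234 z -0.0118 0.0109 col [31.5 30.  28.5]
scene -0.025 28 x -0.0165 0.0208 z -0.0098 0.0117 col [34.5 33.5 31. ]
scene -0.02 24 x -0.0136 0.0209 z -0.0123 0.0114 col [28.5 25.5 24. ]
scene -0.015 27 x -0.0157 0.0203 z -0.0095 0.0124 col [33. 31. 29.]
scene -0.01 29 x -0.0149 0.0219 z -0.0111 0.0112 col [32. 30. 30.]
scene -0.005 28 x -0.0157 0.0193 z -0.0125 0.0126 col [38.5 36.  32.5]
scene 0.0 17 x -0.0138 0.0202 z -0.0078 0.0104 col [61. 59. 50.]
scene 0.035 35 x -0.0072 0.012 z -0.0121 0.0093 col [52. 50. 48.]
scene 0.04 20 x -0.0039 0.0107 z -0.012 0.0099 col [39.5 38.  36.5]
scene 0.045 19 x -0.0052 0.0126 z -0.0124 0.0089 col [39. 37. 35.]
scene 0.05 6 x -0.0038 0.0115 z -0.0109 0.0092 col [65.  60.5 56.5]
scene 0.055 4 x 0.0076 0.0094 z -0.0066 -0.0003 col [51.5 49.  45.5]
pin 265 [-0.0274406   0.10640018] [-0.03367739  0.10010986] [-0.02282885  0.1106932 ]
```

The cameras disagree with the sheet. The fingertips end about 5 mm ahead of the TCP rather than 25 mm, so the jaws passed just over the pin, which is still at its starting place. I'll go back over the pin and work about 20 mm lower.

{"fn": "play_rows", "kwargs": {"commands": [[[0,0,0.02],[0,0,-0.17]],[[-0.005,0.002,0.02],[0,0,-0.34]],[[-0.01,0.004,0.02],[0,0,-0.51]],[[-0.015,0.006,0.02],[0,0,-0.68]],[[-0.02,0.008,0.02],[0,0,-0.85]],[[-0.025,0.012,0.02],[0,0,-1.02]],[[-0.03,0.0145,0.02],[0,0,-1.19]],[[-0.0328,0.0164,0.02],[0,0,-1.36]],[[-0.0328,0.0164,0.02],[0,0,-1.36]],[[-0.0328,0.0164,0.02],[0,0,-1.36]]]}}

```text
time_s: 20.45
position: [0.4598, -0.1383, 0.1169]
tcp_rot: [[0.424, 0.0, 0.906], [-0.906, -0.0, 0.424], [0.0, -1.0, 0.0]]
force: [0.2, 0.5, 0.4]
opening: 0.209
```

{"fn": "play_rows", "kwargs": {"commands": [[[0,0,0],[0,0,0]],[[0,0,0],[0,0,0]],[[0,0,-0.01],[0,0,0]],[[0,0,-0.02],[0,0,0]],[[0,0,-0.02],[0,0,0]]]}}

```text
time_s: 21.08
position: [0.4588, -0.1377, 0.0957]
tcp_rot: [[0.422, -0.002, 0.906], [-0.906, 0.001, 0.422], [-0.002, -1.0, -0.002]]
force: [0.8, -0.8, 0.2]
opening: 0.208
```

```bash
python3 - <<'E'
from h import *
s=read_state();t=s["position"];Rt=s["tcp_rot"];print(t,Rt[:,0],s["force"])
for n in("wrist",):
    c=cap(n);w=cloud(c);p=(w-t)@Rt
    k=np.isfinite(w[...,2])&(w[...,2]>.08)&(w[...,2]<.0885)&(abs(p[...,0])<.02)&(abs(p[...,2])<.03)&(p[...,1]>.007)
    print("pin in tool",k.sum(),np.median(p[k],0),p[k].min(0),p[k].max(0))
E
```

```text
[ 0.4588187  -0.13769407  0.09565157] [ 0.42231324 -0.906447   -0.00231352] [ 0.79311043 -0.7703353   0.15473484]
pin in tool 221 [0.00068404 0.00989076 0.001334  ] [-0.00482175  0.0079384  -0.00536427] [0.00549587 0.0156148  0.00563709]
```

The pin is centred between the jaws (0.7 mm off) and about 5 mm below the tips. Lowering over it.

{"fn": "play_rows", "kwargs": {"commands": [[[0,0,0],[0,0,0]],[[0,0,-0.005],[0,0,0]],[[0,0,-0.01],[0,0,0]],[[0,0,-0.015],[0,0,0]],[[0,0,-0.019],[0,0,0]],[[0,0,-0.019],[0,0,0]],[[0,0,-0.019],[0,0,0]]]}}

```text
time_s: 22.0
position: [0.4597, -0.1381, 0.0778]
tcp_rot: [[0.422, 0.0, 0.906], [-0.906, -0.0, 0.422], [0.0, -1.0, 0.0]]
force: [0.1, 0.6, -1.5]
opening: 0.206
```

{"fn": "play_rows", "kwargs": {"commands": [[[0.001,-0.0021,0],[0,0,0.08]],[[0.0022,-0.004,0],[0,0,0.16]],[[0.0036,-0.0059,0],[0,0,0.24]],[[0.0051,-0.0077,0],[0,0,0.32]],[[0.0068,-0.0093,0],[0,0,0.4]],[[0.0086,-0.0108,0],[0,0,0.48]],[[0.0105,-0.0121,0],[0,0,0.56]],[[0.0125,-0.0133,0],[0,0,0.64]]]}}

```text
time_s: 23.0
position: [0.4705, -0.1498, 0.0777]
tcp_rot: [[0.881, -0.004, 0.473], [-0.473, 0.003, 0.881], [-0.005, -1.0, 0.001]]
force: [-2.2, 3.2, 0.5]
opening: 0.206
```

The force is now about 3.9 N opposing the motion, so the catch is being turned. Continuing.

{"fn": "play_rows", "kwargs": {"commands": [[[0.002,-0.001,0],[0,0,0.08]],[[0.0042,-0.0019,0],[0,0,0.16]],[[0.0064,-0.0026,0],[0,0,0.24]],[[0.0087,-0.0031,0],[0,0,0.32]],[[0.011,-0.0034,0],[0,0,0.4]],[[0.0133,-0.0035,0],[0,0,0.48]],[[0.0156,-0.0035,0],[0,0,0.56]],[[0.0179,-0.0032,0],[0,0,0.64]],[[0.0202,-0.0028,0],[0,0,0.72]],[[0.0224,-0.0022,0],[0,0,0.8]]]}}

```text
time_s: 24.25
position: [0.4922, -0.1523, 0.0776]
tcp_rot: [[0.953, -0.005, -0.303], [0.303, 0.003, 0.953], [-0.004, -1.0, 0.004]]
force: [-3.9, 1.2, 1.2]
opening: 0.205
```

```bash
cat > pin.py <<'E'
from h import *
s=read_state();t=s["position"];print(s["time_s"],t,s["force"])
yaw=np.radians(16.85);S=np.array([.51695,-.23044]);R=np.array([[np.cos(yaw),np.sin(yaw)],[-np.sin(yaw),np.cos(yaw)]])
print("tcp local",R@(t[:2]-S))
c=cap("wrist");save("last",c["frame"]);w=cloud(c);l=(w[...,:2]-S)@R.T
k=(w[...,2]>.082)&(w[...,2]<.09)&(abs(l[...,0])<.045)&(l[...,1]>.07)&(l[...,1]<.13)
if k.any():
    m=np.median(l[k],0);d=m-[.0005,.1088];print("pin",k.sum(),m,l[k].min(0),l[k].max(0),"phi",np.arctan2(-d[1],-d[0]),np.hypot(*d))
k=(w[...,2]>.061)&(w[...,2]<.07)&(abs(l[...,0])<.045)&(l[...,1]>.07)&(l[...,1]<.13)
print("arm",k.sum(),l[k].min(0),l[k].max(0),np.median(w[k][:,2]))
E
python3 pin.py
```

```text
24.25 [ 0.49224753 -0.1523164   0.07760264] [-3.93117812  1.1521005   1.24669226]
tcp local [-0.00099646  0.08192995]
pin 411 [-0.00416387  0.08548605] [-0.01828893  0.07688982] [0.01744867 0.09276102] phi 1.373356079756507 0.02377586551931303
arm 599 [-0.0095911   0.07019253] [0.00753477 0.11750285] 0.06627266625295566
```

The pin is at about φ = 1.40. I'll push a few more millimetres along the tray's +x, towards the stop.

{"fn": "play_rows", "kwargs": {"commands": [[[0.001,0.0003,0],[0,0,0]],[[0.002,0.0006,0],[0,0,0]],[[0.003,0.0009,0],[0,0,0]],[[0.003,0.0009,0],[0,0,0]]]}}

```text
time_s: 24.8
position: [0.4968, -0.1524, 0.0776]
tcp_rot: [[0.954, -0.002, -0.3], [0.3, 0.001, 0.954], [-0.001, -1.0, 0.001]]
force: [-4.3, 1.6, -0.1]
opening: 0.211
```

{"fn": "play_rows", "kwargs": {"commands": [[[0.001,0.0003,0],[0,0,0]],[[0.002,0.0006,0],[0,0,0]],[[0.002,0.0006,0],[0,0,0]]]}}

```text
time_s: 25.18
position: [0.497, -0.1522, 0.0775]
tcp_rot: [[0.953, -0.005, -0.302], [0.302, 0.0, 0.953], [-0.005, -1.0, 0.002]]
force: [-8.4, -3.0, 1.5]
opening: 0.209
```

The motion stalled and the force rose to about 9 N: the catch is on its stop. Back off and lift clear.

{"fn": "play_rows", "kwargs": {"commands": [[[-0.002,-0.0006,0],[0,0,0]],[[-0.004,-0.0012,0],[0,0,0]],[[-0.004,-0.0012,0],[0,0,0]],[[-0.004,-0.0012,0.01],[0,0,0]],[[-0.004,-0.0012,0.03],[0,0,0]],[[-0.004,-0.0012,0.07],[0,0,0]],[[0.01,-0.045,0.11],[0,0,0]],[[0.025,-0.1,0.12],[0,0,0]],[[0.037,-0.14,0.12],[0,0,0]],[[0.037,-0.14,0.12],[0,0,0]]]}}

```text
time_s: 26.42
position: [0.5384, -0.2961, 0.1994]
tcp_rot: [[0.955, 0.005, -0.298], [0.298, -0.004, 0.955], [0.003, -1.0, -0.005]]
force: [-0.3, 1.0, 0.6]
opening: 0.208
```

{"fn": "play_rows", "kwargs": {"commands": [[[0,0,0],[0,0,0]],[[0,0,0],[0,0,0]],[[0,0,0],[0,0,0]]]}}

```text
time_s: 26.8
position: [0.5364, -0.2909, 0.1979]
tcp_rot: [[0.953, -0.0, -0.302], [0.302, 0.0, 0.953], [-0.0, -1.0, 0.0]]
force: [0.1, 0.8, 0.9]
opening: 0.208
```

```bash
python3 pin.py; python3 - <<'E'
from h import *
a=pickle.load(open("top.pkl","rb"));w0=cloud(a);c=cap("wrist");w=cloud(c)
yaw=np.radians(16.85);S=np.array([.51695,-.23044]);R=np.array([[np.cos(yaw),np.sin(yaw)],[-np.sin(yaw),np.cos(yaw)]]);l=(w[...,:2]-S)@R.T
for nm,z0,z1,y in[("bar",.055,.0625,.086),("grip",.085,.095,.03)]:
    k=(w[...,2]>z0)&(w[...,2]<z1)&(abs(l[...,0])<.02)&(abs(l[...,1])<y);print(nm,l[k].min(0),l[k].max(0),np.median(w[k][:,2]))
    A=np.c_[l[k],np.ones(k.sum())];print("tilt",np.linalg.lstsq(A,w[k][:,2],rcond=None)[0][:2])
E
```

```text
26.8 [ 0.53643032 -0.29091285  0.19793442] [0.07479274 0.77072464 0.89228117]
tcp local [ 0.00111488 -0.06352327]
pin 139 [0.00040597 0.08000219] [-0.00497381  0.07524038] [0.00501609 0.08581059] phi 1.5675310963807492 0.02879796660153768
arm 334 [-0.00831855  0.07039722] [0.00748265 0.1098078 ] 0.06609557144751971
bar [-0.00936736 -0.08596717] [0.00855807 0.08567515] 0.06022335906186285
tilt [-0.00158942 -0.00086704]
grip [-0.00816839 -0.02214556] [0.00738826 0.02278331] 0.09010449136914223
tilt [-0.01071193 -0.00611201]
```

View pics/last.png

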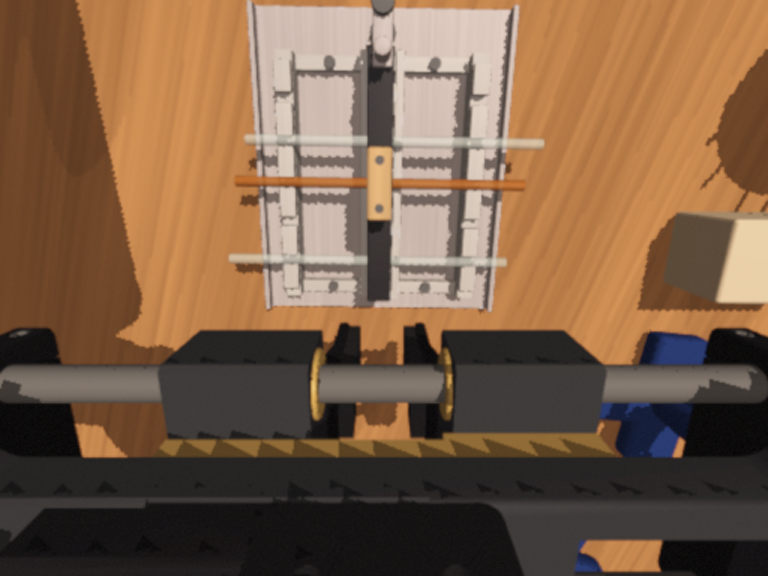

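The view shows the catch arm at (382,45), lying over the comb's end at φ ≈ 1.57. The comb is home and level, bar top at 60.2 mm, and the gripper is clear. Handing in.

```bash
python3 -c "
from rig import *
print(hand_in())"
```

```text
the job is handed in; nothing more can be done
None
```

The comb is home in the slotted bar with the catch turned to its stop over its end, and I handed the job in at about 27 s; no verdict was given. I measured the rack shift by camera as about +5 mm along the tray's y, and the six teeth dropped in with no contact force above the 1–2 N noise.

**Last checks:**
- **Comb:** bar top at 60.2 mm and grip top at 90.1 mm, against 60 and 90 mm nominal. It was level to under 0.002 rad across the bar; the shorter grip top read about 0.01 rad. It was centred in the slots to within about 1 mm.
- **Catch:** about 1.57 rad. The motion stalled against the stop at about 9 N.
- **Gripper:** about 0.12 m above the catch and touching nothing.

**What failed or disagreed:**
- **Fingertips:** depth images put the fingertips about 5 mm ahead of the TCP, not the 25 mm stated. My first swing at the catch therefore passed over the pin without touching it. I repeated it about 20 mm lower and it worked.
- **Catch start angle:** the catch began at about 0.14 rad rather than 0.
- **Bystanders:** I did not measure the paddle or the jar again afterwards. The carried comb's teeth stayed about 110 mm up on the way across, and no contact force was seen.

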